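# Fetch the presser from among the ink jars

### The job

The hand presser is hemmed in by three ink jars: first stand all three jars upright in the black tray, leaving the presser where it is, then lay the presser flat on its green rest, centred and lengthwise along it, while the jars wait in the tray. After that, put every jar back upright in the middle of the coaster of its own colour. Set things down rather than dropping them, never tip a jar over, and leave the white ink bowl where it stands.

Things in the scene. Friction and masses are not known exactly. Their poses are not given: they have to be found in the camera images.
- jar_red: round ink jar standing upright: white body, red screw cap and red band; 56 mm diameter, 125 mm tall (cap 53 mm diameter, top 20 mm), about 0.2 to 0.45 kg. Origin: centre of its underside; z up. Starts centred on the red coaster
- jar_blue: round ink jar standing upright: white body, blue screw cap and blue band; 56 mm diameter, 125 mm tall (cap 53 mm diameter, top 20 mm), about 0.2 to 0.45 kg. Origin: centre of its underside; z up. Starts centred on the blue coaster
- jar_yellow: round ink jar standing upright: white body, yellow screw cap and yellow band; 56 mm diameter, 125 mm tall (cap 53 mm diameter, top 20 mm), about 0.2 to 0.45 kg. Origin: centre of its underside; z up. Starts centred on the yellow coaster
- coaster_red: fixed red square coaster, 68 x 68 x 4 mm, on a pale board, its top 12 mm above the table. Origin: centre of its underside; x and y along its edges. Two coasters lie side by side, 72 mm apart, nearer the robot, the third 124 mm beyond them, which colour where varies; the x axes of all point from the near two across the presser to the far one
- coaster_blue: fixed blue square coaster, 68 x 68 x 4 mm, on a pale board, its top 12 mm above the table. Origin: centre of its underside; x and y along its edges. Two coasters lie side by side, 72 mm apart, nearer the robot, the third 124 mm beyond them, which colour where varies; the x axes of all point from the near two across the presser to the far one
- coaster_yellow: fixed yellow square coaster, 68 x 68 x 4 mm, on a pale board, its top 12 mm above the table. Origin: centre of its underside; x and y along its edges. Two coasters lie side by side, 72 mm apart, nearer the robot, the third 124 mm beyond them, which colour where varies; the x axes of all point from the near two across the presser to the far one
- presser: hand presser: aluminium base 140 x 50 x 16 mm, wooden grip block 90 x 32 x 32 mm (long, wide, high) centred on top, both along x; 48 mm tall, 0.4 kg. Origin: centre of its underside; z up. Starts flat on the pale board (8 mm thick), the two near jars and the far one 62 mm (centre) either side of its middle line, too close for the gripper's body to come down to the grip
- tray: fixed shallow black tray at one side, 300 x 120 mm outside, walls 4 mm thick, rim 16 mm above the table, floor 4 mm thick; the side area for the jars. Origin: centre of its underside; x along its length. It is left or right of the board
- rest: fixed rest for the presser on the other side: dark wooden slab 180 x 86 x 8 mm with a green pad 164 x 70 mm on it, pad top 11 mm above the table. Origin: centre of the slab's underside; x along its length
- bowl: loose white ceramic bowl, 110 mm across and 36 mm high, with black ink and a brush lying across it (brush up to 58 mm above the table, reaching 80 mm from the bowl's centre); near the robot. Origin: centre of its underside. To be left alone
Not all that is in view belongs to the job. There is more than one size of the presser; the job needs the smaller. Leave any turquoise look-alike of the jar_red alone.

How it is judged (in metres and radians):
On the way, in this order (a step that is already met when the one before it is completed fails the run):
1. all three jars stand released in the tray, the presser still where it was (x of jar_red in the frame of tray between -0.125 and 0.125 m and y of jar_red in the frame of tray between -0.035 and 0.035 m and z of each of jar_red, jar_blue, jar_yellow in the frame of tray below 0.01 m and angle between each of jar_red, jar_blue, jar_yellow's own z axis and vertical below 0.1 rad and contact force between each of jar_red, jar_blue, jar_yellow and the fingers below 0.1 N and linear speed of each of jar_red, jar_blue, jar_yellow below 0.03 m/s and x of jar_blue in the frame of tray between -0.125 and 0.125 m and y of jar_blue in the frame of tray between -0.035 and 0.035 m and x of jar_yellow in the frame of tray between -0.125 and 0.125 m and y of jar_yellow in the frame of tray between -0.035 and 0.035 m and distance of presser from where it was at the start of the episode below 0.025 m), for 0.2 s.
2. the presser lies released on its rest while all three jars stand in the tray (x of jar_red in the frame of tray between -0.125 and 0.125 m and y of jar_red in the frame of tray between -0.035 and 0.035 m and z of each of jar_red, jar_blue, jar_yellow in the frame of tray below 0.01 m and angle between each of jar_red, jar_blue, jar_yellow's own z axis and vertical below 0.1 rad and contact force between each of jar_red, jar_blue, jar_yellow, presser and the fingers below 0.1 N and linear speed of each of jar_red, jar_blue, jar_yellow, presser below 0.03 m/s and x of jar_blue in the frame of tray between -0.125 and 0.125 m and y of jar_blue in the frame of tray between -0.035 and 0.035 m and x of jar_yellow in the frame of tray between -0.125 and 0.125 m and y of jar_yellow in the frame of tray between -0.035 and 0.035 m and horizontal distance between presser and rest below 0.012 m and angle between the x axis of presser and the x axis of rest, either way round below 0.17 rad and z of presser in the frame of rest between 0.007 and 0.016 m and angle between presser's own z axis and vertical below 0.08 rad), for 0.2 s.
At the end, for the whole second after the job is handed in: The presser lies flat on the rest, within 12 mm of its centre and 0.17 rad of its length (either way round); each jar stands upright on the coaster of its own colour, within 12 mm of its centre; all released and at rest; the bowl is within 20 mm of where it was (horizontal distance between presser and rest below 0.012 m and angle between the x axis of presser and the x axis of rest, either way round below 0.17 rad and z of presser in the frame of rest between 0.007 and 0.016 m and angle between presser's own z axis and vertical below 0.08 rad and contact force between each of presser, jar_red, jar_blue, jar_yellow and the fingers below 0.1 N and linear speed of each of presser, jar_red, jar_blue, jar_yellow below 0.03 m/s and horizontal distance between jar_red and coaster_red below 0.012 m and z of jar_red in the frame of coaster_red between 0.001 and 0.008 m and angle between each of jar_red, jar_blue, jar_yellow's own z axis and vertical below 0.1 rad and horizontal distance between jar_blue and coaster_blue below 0.012 m and z of jar_blue in the frame of coaster_blue between 0.001 and 0.008 m and horizontal distance between jar_yellow and coaster_yellow below 0.012 m and z of jar_yellow in the frame of coaster_yellow between 0.001 and 0.008 m and distance of bowl from where it was at the start of the episode below 0.02 m); the robot touches nothing.
It fails at once if a jar is tipped over (angle between any of jar_red, jar_blue, jar_yellow's own z axis and vertical above 0.6 rad).
It fails at once if a jar or the presser is dropped (falls faster than 0.7 m/s, about 25 mm, out of the fingers) ((linear speed of jar_red above 0.7 m/s and contact force between jar_red and the fingers below 0.05 N) or (linear speed of jar_blue above 0.7 m/s and contact force between jar_blue and the fingers below 0.05 N) or (linear speed of jar_yellow above 0.7 m/s and contact force between jar_yellow and the fingers below 0.05 N) or (linear speed of presser above 0.7 m/s and contact force between presser and the fingers below 0.05 N)).
It fails at once if the ink bowl is moved by more than 20 mm (distance of bowl from where it was at the start of the episode above 0.02 m).
It also fails if it takes over 134 s, if anything falls off the work surface, if the arm or the gripper's body presses on something with over 40 N, if the wrist force passes 120 N, or if a joint passes its speed limit or range.

### The arm

A 6-joint arm with a two-finger parallel gripper is mounted at the origin on the work surface. World frame = base frame: x ahead of the robot, y to its left, z up, the work surface at z = 0. Lengths are in mm, angles in rad, forces in N, time in s.
With the tool pointing down it reaches from about 275 to 1000 mm from the base axis. Payload 8.4 kg.
Tool frame: the origin (TCP) lies between the finger pads; the fingertips stand r.finger_overhang ahead of it and the grasp point (between the pads) is the TCP (r.finger_overhang is the distance from the TCP to the fingertips, in mm); z points along the fingers, y is the line along which they close (so a half turn about z gives the same grasp; the last joint's range is limited). The gripper opens to 85 mm and grips with 20 to 120 N. Pads are 22 mm wide; open, the fingers measure 114 mm over their backs; the gripper's body (76 mm by 85 mm) begins 54 mm behind the grasp point. The pads swing forward as they close: fully open they stand 13 mm farther back than shut.
Start: joints at [1.268, 0.353, 1.633, -0, 1.155, -0.002], TCP at [185.176, 596.94, 250.281] pointing down, gripper open.
Joint ranges: [-2.63, 2.63], [-0.92, 2.1], [0.06, 2.66], [-1.3, 4.44], [0, 2.69], [-3.02, 3.02]. Speed limits (rad/s): [2.22, 2.22, 2.79, 3.14, 3.14, 3.14].

### API

Orientations are given as [roll, pitch, yaw] about the fixed x, y, z axes, in that order (R = Rz(yaw) Ry(pitch) Rx(roll)).
In Python, from rig import r, cams, sign_off gives the robot as it stands.
- The arm moves only by the shell command python3 -m crank 'ROWS' [FORCE]. ROWS is JSON, a list of rows, each a list of 7 numbers: the shift along the tool's x, y, z in m, then the turn, a rotation vector about the tool's x, y, z in rad, then the closure, from 0 (fully open) to 1 (shut). In form: [[dx, dy, dz, ax, ay, az, gripper], ...]. A call has 1 to 5 rows; each row is the pose to reach, as a shift and turn from the pose commanded when the call began, along the tool's axes at that moment; what a row does not reach only later rows make up. A row lasts 1/10 s, in which the tool goes at most 50 mm and 8.59 degrees, less where a joint would pass 70% of its speed; a pose out of reach is approached as far as the arm can. A call with a gripper value outside its range is refused whole. The fingers move at their own pace and stop on an object; FORCE is the grip in N (left out, the last holds). Time passes only in rows, so rows that repeat a pose let the fingers close. It gives the time, the measured TCP pose, the force, the opening and the grip force at its end, in the units of the state.
- r.sense(): the state, without advancing time (a new reading comes with each control period).
- cams.grab_frame(name): name is "scene" or "top" or "wrist"; returns a dict with "image" (480x640x3 uint8, red, green, blue), "fx", "fy", "cx", "cy" (pixels), "position" and "orientation" of the camera in the world. Camera axes: x right, y down, z forward; pixel columns grow to the right and rows downward; lengths in mm; the calibration is good to about 2 mm. The wrist camera is an equidistant fisheye: a pixel r from the principal point sees the ray r / f radians off the axis. A picture is of the moment at which its call begins. There is no depth.
- sign_off(): hands the job in; it is judged then, once.
The state is a dict: "clock": time; "qpos": joint angles; "qvel": joint speeds; "joint_efforts": joint torques, N m; "eef_pos": TCP position; "tcp_rot": TCP orientation; "contact_force": force on the tool from outside, world axes, zero at the start; "wrist_torque": the same for the moment, N m; "opening": opening from 0.0 (shut) to 1.0 (fully open); "grasp_force": force on a finger pad.
Only numpy, scipy, OpenCV 4.12 (cv2) and the standard library are available. Lean on these libraries where they do the work, as an engineer would, in place of code of your own. Each camera call takes 0.05 s, during which the arm holds its last target. There are 200 camera calls.

## Working session

There is one attempt and no reset: what is moved stays moved. The work goes in short steps, Python scripts to look and compute and a shell command to move; the robot and the scene stay as the last step left them, time stands still between calls to the robot, and variables do not carry over. Pictures are saved under pics/ and viewed, at most 14 in all, crops included, and the job is handed in when it is done.

```bash
mkdir -p pics; ls
python3 - <<'E'
from rig import r,cams
import cv2
print(r.sense()); print(r.finger_overhang)
for n in ("top","scene"):
    f=cams.grab_frame(n); cv2.imwrite(f"pics/{n}0.png",f["image"][:,:,::-1])
    print(n,{k:v for k,v in f.items() if k!="image"})
E
```

```text
pics
{'clock': 0.0, 'qpos': array([ 1.26761669e+00,  3.53660292e-01,  1.63413510e+00, -9.67662088e-06,
        1.15523661e+00, -2.40745127e-03]), 'qvel': array([-0.00061458, -0.0008151 ,  0.00106363,  0.00152797, -0.00034981,
        0.00057141]), 'joint_efforts': array([ 1.03772327e-03, -6.05246401e+01, -3.42071199e+01,  2.70785731e-04,
        9.31826478e-03, -3.99893690e-05]), 'eef_pos': array([185.03016194, 596.49863937, 249.55368244]), 'tcp_rot': array([-3.14015329e+00,  5.38223055e-06,  2.84082439e+00]), 'contact_force': array([ 0.14131689, -0.24389071,  0.44914445]), 'wrist_torque': array([ 0.00152303,  0.0243964 , -0.02869022]), 'grasp_force': 0.0, 'opening': 1.0016563028170444}
19.0
top {'fx': 573.9379665114802, 'fy': 573.9379665114802, 'cx': 322.32373623992703, 'cy': 235.00223409700823, 'position': array([ 350.53279337,  -17.21653339, 1228.24650096]), 'orientation': array([-3.06395588e+00,  3.03818843e-03, -1.55336392e+00])}
scene {'fx': 544.2658705209788, 'fy': 544.2658705209788, 'cx': 316.2539454484561, 'cy': 236.18424927421336, 'position': array([940.1580777 , 533.44264375, 841.4102435 ]), 'orientation': array([-2.39662951,  0.00482081,  2.4128063 ])}
```

View pics/top0.png

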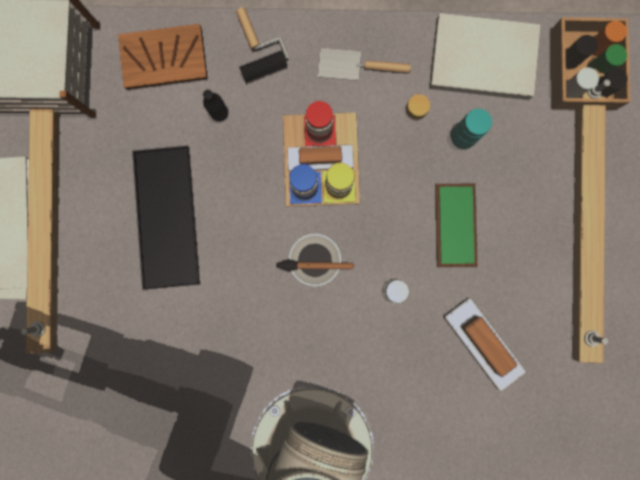

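View pics/scene0.png

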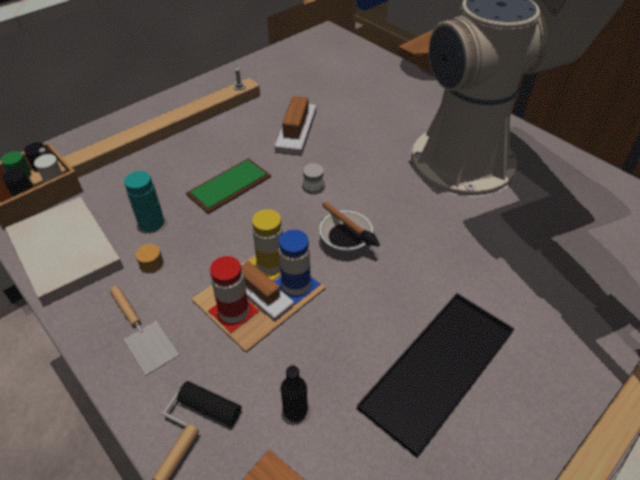

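```bash
cat > h.py <<'E'
import numpy as np,cv2
from scipy.spatial.transform import Rotation as R
from rig import r,cams
def px2w(f,u,v,z):
    u=np.asarray(u,float);v=np.asarray(v,float)
    d=np.stack([(u-f["cx"])/f["fx"],(v-f["cy"])/f["fy"],np.ones_like(u)],-1)
    d=d@R.from_euler("xyz",f["orientation"]).as_matrix().T
    p=f["position"]
    return p+d*((z-p[2])/d[...,2])[...,None]
def w2px(f,P):
    c=(np.asarray(P,float)-f["position"])@R.from_euler("xyz",f["orientation"]).as_matrix()
    return np.stack([f["fx"]*c[...,0]/c[...,2]+f["cx"],f["fy"]*c[...,1]/c[...,2]+f["cy"]],-1)
def fish(f,u,v,z):
    a=np.asarray([u-f["cx"],v-f["cy"]],float);rr=np.hypot(*a);t=rr/f["fx"]
    d=np.array([a[0]/rr*np.sin(t),a[1]/rr*np.sin(t),np.cos(t)])if rr>0 else np.array([0,0,1.])
    d=R.from_euler("xyz",f["orientation"]).as_matrix()@d;p=f["position"]
    return p+d*(z-p[2])/d[2]
def to_tool(P=None,yaw=None,s=None):
    """tool-axis shift (m) to world TCP point P (mm)"""
    s=s or r.sense();M=R.from_euler("xyz",s["tcp_rot"]).as_matrix()
    return np.round(M.T@(np.asarray(P)-s["eef_pos"])/1000,4)
E
python3 - <<'E'
from h import *
f=cams.grab_frame("top");im=f["image"]
cv2.imwrite("pics/c0.png",cv2.resize(im[95:213,275:370],None,fx=5,fy=5,interpolation=cv2.INTER_CUBIC)[:,:,::-1])
I=im.astype(int)
def rect(m,z,name):
    cs,_=cv2.findContours(m.astype(np.uint8),cv2.RETR_EXTERNAL,cv2.CHAIN_APPROX_NONE)
    c=max(cs,key=cv2.contourArea);b=cv2.boxPoints(cv2.minAreaRect(c));w=px2w(f,b[:,0],b[:,1],z)
    print(name,w[:,:2].round(1).tolist(),"c",w.mean(0)[:2].round(1))
g=(I[...,1]>I[...,0]*1.6)&(I[...,1]>I[...,2]*1.5); g[:180]=0; rect(g,11,"pad")
k=I.sum(2)<110; k[:140]=0;k[300:]=0;k[:,:125]=0;k[:,210:]=0; rect(k,16,"tray")
E
```

```text
pad [[551.5, -261.5], [554.1, -328.4], [393.6, -331.5], [391.0, -265.3]] c [ 472.5 -296.7]
tray [[526.5, 397.4], [617.4, 394.9], [616.6, 380.1], [525.7, 382.6]] c [571.6 388.8]
```

View pics/c0.png

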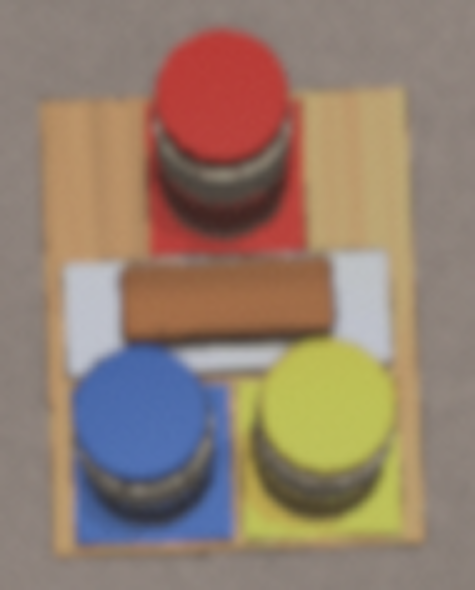

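Run:
```python
from h import *
f=cams.grab_frame("top");im=f["image"];I=im.astype(int)
def W(pts,z):
    p=(np.array(pts,float)+.5)/5-.5+[275,95];return px2w(f,p[:,0],p[:,1],z)[:,:2].round(1)
print("caps r,b,y",W([[221,95],[141,410],[328,405]],137).tolist())
p=W([[65,263],[387,252],[390,370],[67,375]],24);print("presser",p.tolist(),p.mean(0))
p=W([[42,100],[403,88],[423,540],[55,553]],8);print("board",p.tolist(),p.mean(0))
print("coaster red",W([[150,250],[305,248],[300,100]],12).tolist())
print("blue",W([[77,541],[233,538],[230,385]],12).tolist());print("yel",W([[243,539],[402,535]],12).tolist())
print(im[200,165],im[170,150],im[200,120],im[270,180])
k=(I.sum(2)<190);k=k.astype(np.uint8);k[:140]=0;k[300:]=0;k[:,:122]=0;k[:,212:]=0
k=cv2.morphologyEx(k,cv2.MORPH_OPEN,np.ones((3,3)))
cs,_=cv2.findContours(k,0,1);c=max(cs,key=cv2.contourArea);b=cv2.boxPoints(cv2.minAreaRect(c))
w=px2w(f,b[:,0],b[:,1],16);print("tray",b.round(1).tolist(),w[:,:2].round(1).tolist(),w.mean(0).round(1))
cv2.imwrite("pics/t0.png",cv2.resize(im[130:305,115:215],None,fx=3.4,fy=3.4,interpolation=2)[:,:,::-1])
```

```text
caps r,b,y [[671.3, -1.5], [547.3, 27.1], [550.5, -44.8]]
presser [[630.4, 65.3], [637.5, -71.8], [586.6, -73.7], [582.2, 63.4]] [609.175  -4.2  ]
board [[705.7, 78.0], [713.6, -78.5], [516.3, -89.6], [508.0, 67.9]] [610.9   -5.55]
coaster red [[639.5, 29.7], [641.5, -37.0], [706.4, -33.8]]
blue [[512.8, 58.3], [515.3, -8.2], [581.3, -5.8]]
yel [[514.9, -12.5], [517.8, -80.4]]
[49 47 47] [45 43 43] [137 127 121] [57 53 53]
tray [[132.5, 150.10000610351562], [188.89999389648438, 146.0], [199.0, 284.20001220703125], [142.6999969482422, 288.3999938964844]] [[620.4, 398.6], [631.4, 277.8], [336.3, 245.9], [325.5, 364.4]] [478.4 321.7  16. ]
```

Run:
```python
from h import *
print(to_tool([547,27,250]), r.sense()["tcp_rot"])
```

```text
[-5.144e-01 -4.369e-01  2.000e-04] [-3.14075466e+00  2.01533111e-05  2.84083353e+00]
```

```bash
A='[[-0.034,-0.029,0,0,0,0,0],[-0.069,-0.058,0,0,0,0,0],[-0.103,-0.087,0,0,0,0,0],[-0.137,-0.117,0,0,0,0,0],[-0.171,-0.146,0,0,0,0,0]]'
python3 -m crank '[[-0.034,-0.029,0,0,0,0,0],[-0.069,-0.058,0,0,0,0,0],[-0.103,-0.087,0,0,0,0,0],[-0.137,-0.117,0,0,0,0,0],[-0.171,-0.146,0,0,0,0,0]]' 60
python3 -m crank '[[-0.034,-0.029,0,0,0,0,0],[-0.069,-0.058,0,0,0,0,0],[-0.103,-0.087,0,0,0,0,0],[-0.137,-0.117,0,0,0,0,0],[-0.171,-0.146,0,0,0,0,0]]'
python3 -m crank '[[-0.034,-0.029,0,0,0,0,0],[-0.069,-0.058,0,0,0,0,0],[-0.103,-0.087,0,0,0,0,0],[-0.137,-0.117,0,0,0,0,0],[-0.171,-0.146,0,0,0,0,0]]'
python3 -m crank '[[0,0,0,0,0,0.12,0],[0,0,0,0,0,0.24,0],[0,0,0,0,0,0.36,0],[0,0,0,0,0,0.48,0],[0,0,0,0,0,0.6,0]]'
python3 -m crank '[[0,0,0,0,0,0.12,0],[0,0,0,0,0,0.24,0],[0,0,0,0,0,0.36,0],[0,0,0,0,0,0.48,0],[0,0,0,0,0,0.6,0]]'
python3 - <<'E'
from h import *
s=r.sense();print(s["eef_pos"],s["tcp_rot"],s["qpos"],s["contact_force"],to_tool([547,27,235]))
f=cams.grab_frame("wrist");cv2.imwrite("pics/w0.png",f["image"][:,:,::-1]);print({k:v for k,v in f.items() if k!="image"})
E
```

```text
clock: 0.7
eef_pos: [305.7, 405.1, 250.2]
tcp_rot: [-3.141, 0.0, 2.841]
contact_force: [0.6, 0.3, -0.4]
opening: 0.998
grasp_force: 0.0
clock: 1.2
eef_pos: [425.9, 215.0, 250.4]
tcp_rot: [3.141, 0.0, 2.841]
contact_force: [-0.1, 0.8, 0.3]
opening: 1.002
grasp_force: 0.0
clock: 1.7
eef_pos: [546.0, 24.7, 250.3]
tcp_rot: [3.141, 0.0, 2.841]
contact_force: [0.3, 0.3, 1.1]
opening: 1.001
grasp_force: 0.0
clock: 2.2
eef_pos: [545.3, 26.5, 250.1]
tcp_rot: [-3.141, -0.0, 2.236]
contact_force: [-0.1, -1.0, 2.1]
opening: 0.997
grasp_force: 0.0
clock: 2.7
eef_pos: [545.2, 26.6, 250.1]
tcp_rot: [-3.141, -0.0, 1.636]
contact_force: [-0.6, -0.2, 0.5]
opening: 1.002
grasp_force: 0.0
[545.23955354  26.6140836  250.13942183] [-3.14129105e+00 -2.58248902e-05  1.63581393e+00] [ 4.60132865e-02  2.30726386e-01  1.80329587e+00  2.24519427e-05
  1.10787243e+00 -1.90143457e-02] [-0.566849   -0.20113248  0.47715415] [0.0003 0.0018 0.0151]
{'fx': 371.64829954431775, 'fy': 371.64829954431775, 'cx': 317.30283869303497, 'cy': 228.19010832240446, 'position': array([540.59230879, 102.19247431, 373.42369558]), 'orientation': array([2.84001310e+00, 6.45352852e-04, 6.52589045e-02])}
```

View pics/w0.png

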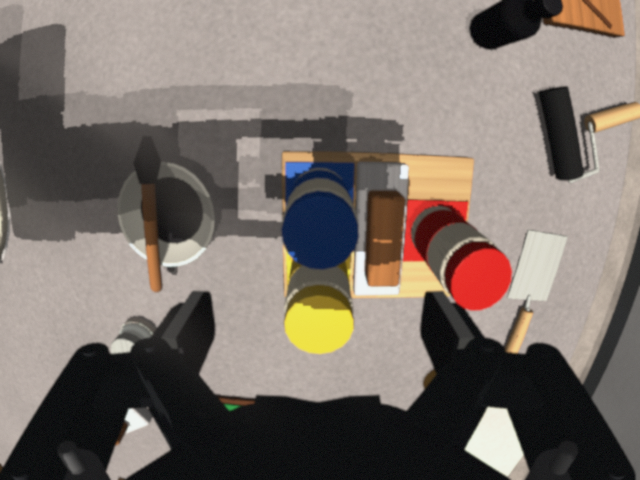

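Run:
```python
from h import *
f=cams.grab_frame("wrist")
for n,u,v in(("b",320,231),("y",319,318),("r",477,275)):print(n,fish(f,u,v,137))
```

```text
b [547.16775624  26.94143555 137.        ]
y [550.53384576 -40.22900374 137.        ]
r [666.27644879  -0.73848686 137.        ]
```

```bash
python3 -m crank '[[0,0.002,0.035,0,0,0,0],[0,0.002,0.075,0,0,0,0],[0,0.002,0.115,0,0,0,0],[0,0.002,0.135,0,0,0,0],[0,0.002,0.145,0,0,0,0]]'
python3 -m crank '[[0,0,0,0,0,0,0.6],[0,0,0,0,0,0,0.6],[0,0,0,0,0,0,0.6],[0,0,0,0,0,0,0.6],[0,0,0,0,0,0,0.6]]' 60
python3 -m crank '[[0,0,0,0,0,0,0.6],[0,0,0,0,0,0,0.6],[0,0,0,0,0,0,0.6]]'
```

```text
clock: 3.3
eef_pos: [546.0, 26.7, 103.1]
tcp_rot: [-3.138, -0.0, 1.644]
contact_force: [0.4, -0.8, 0.3]
opening: 0.994
grasp_force: 0.0
clock: 3.8
eef_pos: [548.0, 26.8, 106.8]
tcp_rot: [3.14, 0.0, 1.641]
contact_force: [-2.0, -0.5, 6.9]
opening: 0.638
grasp_force: 63.8
clock: 4.1
eef_pos: [548.1, 26.8, 106.9]
tcp_rot: [3.14, 0.0, 1.641]
contact_force: [-1.9, -1.0, 7.7]
opening: 0.634
grasp_force: 63.8
```

```bash
python3 -m crank '[[0,0,-0.02,0,0,0,0.6],[0,0,-0.05,0,0,0,0.6],[0,0,-0.085,0,0,0,0.6],[0,0,-0.12,0,0,0,0.6],[0,0,-0.14,0,0,0,0.6]]'
python3 -m crank '[[0.02,-0.01,0,0,0,0,0.6],[0.05,-0.025,0,0,0,0,0.6],[0.08,-0.04,0,0,0,0,0.6],[0.115,-0.058,0,0,0,0,0.6],[0.148,-0.075,0,0,0,0,0.6]]'
python3 -m crank '[[0.033,-0.017,0,0,0,0,0.6],[0.068,-0.034,0,0,0,0,0.6],[0.1,-0.05,0,0,0,0,0.6],[0.13,-0.065,0,0,0,0,0.6],[0.147,-0.074,0,0,0,0,0.6]]'
python3 -m crank '[[0,0,0,0,0,0,0.6],[0,0,0,0,0,0,0.6]]'
python3 - <<'E'
from h import *
print(to_tool([379,311,100]),r.sense()["qpos"].round(2))
f=cams.grab_frame("top");cv2.imwrite("pics/t1.png",f["image"][:,:,::-1])
E
```

```text
clock: 4.6
eef_pos: [548.4, 26.8, 248.7]
tcp_rot: [3.137, 0.0, 1.641]
contact_force: [0.8, -0.6, -3.1]
opening: 0.638
grasp_force: 65.7
clock: 5.1
eef_pos: [461.2, 170.2, 245.7]
tcp_rot: [3.141, -0.0, 1.641]
contact_force: [0.3, -0.4, -3.4]
opening: 0.636
grasp_force: 65.5
clock: 5.6
eef_pos: [376.7, 312.4, 245.8]
tcp_rot: [3.141, -0.001, 1.642]
contact_force: [-0.8, -0.6, -3.4]
opening: 0.635
grasp_force: 65.5
clock: 5.8
eef_pos: [377.9, 310.6, 245.5]
tcp_rot: [3.141, 0.0, 1.642]
contact_force: [0.2, -0.8, -4.3]
opening: 0.634
grasp_force: 65.5
[0.0003 0.001  0.1455] [ 0.69  0.15  1.92 -0.    1.07  0.61]
```

View pics/t1.png

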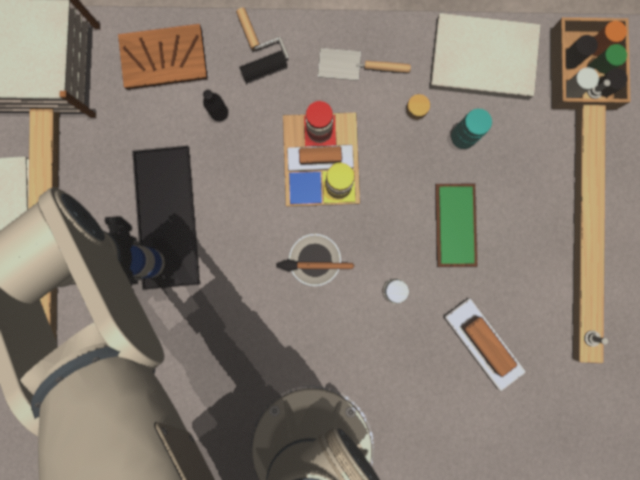

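```bash
python3 -m crank '[[0,0.001,0.035,0,0,0,0.6],[0,0.001,0.075,0,0,0,0.6],[0,0.001,0.11,0,0,0,0.6],[0,0.001,0.13,0,0,0,0.6],[0,0.001,0.138,0,0,0,0.6]]'
python3 -m crank '[[0,0,0.004,0,0,0,0.6],[0,0,0.006,0,0,0,0.6],[0,0,0.008,0,0,0,0.6],[0,0,0.008,0,0,0,0.6]]'
```

```text
clock: 6.35
eef_pos: [378.7, 309.0, 105.4]
tcp_rot: [-3.139, 0.002, 1.64]
contact_force: [-0.3, -0.3, -4.0]
opening: 0.635
grasp_force: 65.4
clock: 6.75
eef_pos: [379.5, 311.0, 100.0]
tcp_rot: [3.141, -0.001, 1.641]
contact_force: [0.4, -0.3, -3.9]
opening: 0.638
grasp_force: 65.5
```

```bash
python3 -m crank '[[0,0,0.001,0,0,0,0.6],[0,0,0.001,0,0,0,0.6],[0,0,0.001,0,0,0,0.2],[0,0,0.001,0,0,0,0],[0,0,0.001,0,0,0,0]]'
python3 -m crank '[[0,0,0,0,0,0,0],[0,0,0,0,0,0,0]]'
python3 -m crank '[[0,0,-0.02,0,0,0,0],[0,0,-0.05,0,0,0,0],[0,0,-0.09,0,0,0,0],[0,0,-0.13,0,0,0,0],[0,0,-0.15,0,0,0,0]]'
python3 -m crank '[[-0.037,0.015,0,0,0,0,0],[-0.073,0.029,0,0,0,0,0],[-0.11,0.044,0,0,0,0,0],[-0.147,0.059,0,0,0,0,0],[-0.183,0.073,0,0,0,0,0]]'
python3 -m crank '[[-0.037,0.015,0,0,0,0,0],[-0.073,0.029,0,0,0,0,0],[-0.11,0.044,0,0,0,0,0],[-0.147,0.059,0,0,0,0,0],[-0.184,0.073,0,0,0,0,0]]'
python3 -m crank '[[0,0,0,0,0,0,0],[0,0,0,0,0,0,0]]'
python3 - <<'E'
from h import *
print(to_tool([551,-44.5,105]))
E
```

```text
clock: 7.25
eef_pos: [379.3, 310.8, 98.5]
tcp_rot: [3.141, -0.0, 1.641]
contact_force: [0.6, 0.2, 0.4]
opening: 0.997
grasp_force: 0.0
clock: 7.45
eef_pos: [379.1, 310.7, 98.3]
tcp_rot: [3.142, -0.0, 1.641]
contact_force: [-0.3, 0.7, 0.1]
opening: 0.999
grasp_force: 0.0
clock: 7.95
eef_pos: [380.0, 311.4, 251.7]
tcp_rot: [3.138, -0.002, 1.641]
contact_force: [1.1, 0.9, -0.1]
opening: 0.998
grasp_force: 0.0
clock: 8.45
eef_pos: [465.2, 131.7, 248.4]
tcp_rot: [3.141, -0.0, 1.641]
contact_force: [1.0, 0.4, -0.8]
opening: 1.006
grasp_force: 0.0
clock: 8.95
eef_pos: [550.9, -46.8, 248.3]
tcp_rot: [3.141, -0.0, 1.641]
contact_force: [0.8, 1.0, -0.7]
opening: 1.0
grasp_force: 0.0
clock: 9.15
eef_pos: [550.2, -45.8, 247.9]
tcp_rot: [-3.141, -0.0, 1.639]
contact_force: [-0.7, 0.5, -1.0]
opening: 0.998
grasp_force: 0.0
[0.0012 0.001  0.1429]
```

```bash
python3 -m crank '[[0.001,0.001,0.035,0,0,0,0],[0.001,0.001,0.075,0,0,0,0],[0.001,0.001,0.115,0,0,0,0],[0.001,0.001,0.135,0,0,0,0],[0.001,0.001,0.143,0,0,0,0]]'
python3 -m crank '[[0,0,0,0,0,0,0.6],[0,0,0,0,0,0,0.6],[0,0,0,0,0,0,0.6],[0,0,0,0,0,0,0.6],[0,0,0,0,0,0,0.6]]' 60
python3 -m crank '[[0,0,0,0,0,0,0.6],[0,0,0,0,0,0,0.6]]'
python3 -m crank '[[0,0,-0.02,0,0,0,0.6],[0,0,-0.05,0,0,0,0.6],[0,0,-0.085,0,0,0,0.6],[0,0,-0.12,0,0,0,0.6],[0,0,-0.14,0,0,0,0.6]]'
python3 -m crank '[[0.02,-0.002,0,0,0,0,0.6],[0.055,-0.007,0,0,0,0,0.6],[0.095,-0.012,0,0,0,0,0.6],[0.14,-0.017,0,0,0,0,0.6],[0.18,-0.023,0,0,0,0,0.6]]'
python3 -m crank '[[0.045,-0.006,0,0,0,0,0.6],[0.09,-0.011,0,0,0,0,0.6],[0.13,-0.016,0,0,0,0,0.6],[0.168,-0.021,0,0,0,0,0.6],[0.19,-0.024,0,0,0,0,0.6]]'
python3 -m crank '[[0,0,0,0,0,0,0.6],[0,0,0,0,0,0,0.6]]'
python3 - <<'E'
from h import *
print(to_tool([478,322,99]))
f=cams.grab_frame("wrist");cv2.imwrite("pics/w1.png",f["image"][:,:,::-1])
E
```

```text
clock: 9.65
eef_pos: [549.2, -42.7, 103.1]
tcp_rot: [-3.137, -0.001, 1.642]
contact_force: [0.6, -0.0, -0.5]
opening: 1.0
grasp_force: 0.0
clock: 10.15
eef_pos: [552.0, -44.0, 107.1]
tcp_rot: [3.14, 0.0, 1.641]
contact_force: [-2.7, 0.9, 6.4]
opening: 0.634
grasp_force: 63.5
clock: 10.35
eef_pos: [552.0, -44.0, 107.0]
tcp_rot: [3.14, 0.0, 1.641]
contact_force: [-2.9, 2.2, 6.9]
opening: 0.636
grasp_force: 63.5
clock: 10.85
eef_pos: [552.3, -44.2, 249.0]
tcp_rot: [3.137, 0.001, 1.641]
contact_force: [0.2, 0.3, -4.5]
opening: 0.635
grasp_force: 65.4
clock: 11.35
eef_pos: [515.3, 135.5, 246.1]
tcp_rot: [3.14, -0.001, 1.64]
contact_force: [0.6, -0.0, -3.2]
opening: 0.636
grasp_force: 65.2
clock: 11.85
eef_pos: [477.7, 324.4, 246.0]
tcp_rot: [3.141, -0.001, 1.642]
contact_force: [0.7, 0.5, -3.9]
opening: 0.631
grasp_force: 65.2
clock: 12.05
eef_pos: [478.3, 321.8, 245.6]
tcp_rot: [3.141, 0.0, 1.642]
contact_force: [1.0, -0.2, -3.7]
opening: 0.633
grasp_force: 65.2
[ 0.0003 -0.0003  0.1466]
```

View pics/w1.png

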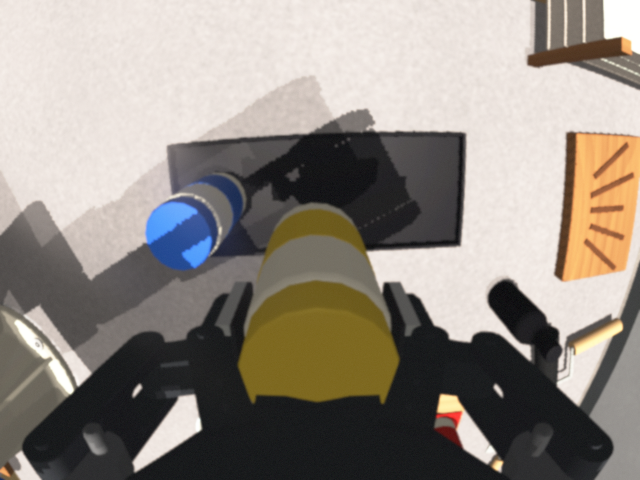

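```bash
python3 -m crank '[[0,0,0.035,0,0,0,0.6],[0,0,0.075,0,0,0,0.6],[0,0,0.11,0,0,0,0.6],[0,0,0.13,0,0,0,0.6],[0,0,0.138,0,0,0,0.6]]'
python3 -m crank '[[0,0,0.004,0,0,0,0.6],[0,0,0.007,0,0,0,0.6],[0,0,0.009,0,0,0,0.6],[0,0,0.009,0,0,0,0.6]]'
python3 -m crank '[[0,0,0,0,0,0,0.6],[0,0,0,0,0,0,0.2],[0,0,0,0,0,0,0],[0,0,0,0,0,0,0],[0,0,0,0,0,0,0]]'
python3 -m crank '[[0,0,-0.02,0,0,0,0],[0,0,-0.05,0,0,0,0],[0,0,-0.09,0,0,0,0],[0,0,-0.13,0,0,0,0],[0,0,-0.15,0,0,0,0]]'
python3 -m crank '[[-0.034,0.017,0,0,0,0,0],[-0.067,0.034,0,0,0,0,0],[-0.1,0.051,0,0,0,0,0],[-0.134,0.068,0,0,0,0,0],[-0.168,0.085,0,0,0,0,0]]'
python3 -m crank '[[-0.034,0.017,0,0,0,0,0],[-0.067,0.034,0,0,0,0,0],[-0.1,0.051,0,0,0,0,0],[-0.134,0.068,0,0,0,0,0],[-0.168,0.085,0,0,0,0,0]]'
python3 -m crank '[[0,0,0,0,0,0,0],[0,0,0,0,0,0,0]]'
python3 - <<'E'
from h import *
print(to_tool([672,-1.5,105]))
f=cams.grab_frame("wrist");cv2.imwrite("pics/w2.png",f["image"][:,:,::-1])
E
```

```text
clock: 12.6
eef_pos: [477.8, 319.7, 105.3]
tcp_rot: [-3.139, 0.002, 1.639]
contact_force: [0.4, -0.0, -2.6]
opening: 0.638
grasp_force: 65.1
clock: 13.0
eef_pos: [479.2, 322.0, 99.2]
tcp_rot: [3.14, -0.001, 1.641]
contact_force: [-0.1, 0.3, -3.9]
opening: 0.636
grasp_force: 65.2
clock: 13.5
eef_pos: [478.7, 321.8, 98.5]
tcp_rot: [3.141, -0.0, 1.641]
contact_force: [-0.3, -0.3, 0.2]
opening: 1.0
grasp_force: 0.0
clock: 14.0
eef_pos: [479.6, 322.4, 252.0]
tcp_rot: [3.138, -0.002, 1.641]
contact_force: [0.8, 0.9, -0.2]
opening: 0.998
grasp_force: 0.0
clock: 14.5
eef_pos: [575.7, 158.7, 248.4]
tcp_rot: [3.141, -0.0, 1.641]
contact_force: [1.0, 0.1, -0.3]
opening: 0.998
grasp_force: 0.0
clock: 15.0
eef_pos: [672.2, -3.0, 248.3]
tcp_rot: [-3.142, -0.0, 1.641]
contact_force: [0.1, 0.7, -0.4]
opening: 0.999
grasp_force: 0.0
clock: 15.2
eef_pos: [671.6, -2.3, 247.8]
tcp_rot: [-3.141, -0.0, 1.639]
contact_force: [-0.3, 1.1, 0.4]
opening: 1.003
grasp_force: 0.0
[0.0007 0.0006 0.1428]
```

View pics/w2.png

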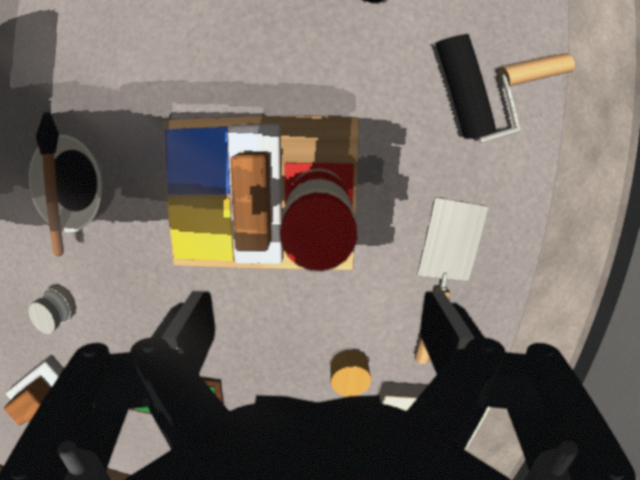

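```bash
python3 -m crank '[[0.001,0.001,0.035,0,0,0,0],[0.001,0.001,0.075,0,0,0,0],[0.001,0.001,0.115,0,0,0,0],[0.001,0.001,0.135,0,0,0,0],[0.001,0.001,0.143,0,0,0,0]]'
python3 -m crank '[[0,0,0,0,0,0,0.6],[0,0,0,0,0,0,0.6],[0,0,0,0,0,0,0.6],[0,0,0,0,0,0,0.6],[0,0,0,0,0,0,0.6]]' 60
python3 -m crank '[[0,0,0,0,0,0,0.6],[0,0,0,0,0,0,0.6]]'
python3 -m crank '[[0,0,-0.02,0,0,0,0.6],[0,0,-0.05,0,0,0,0.6],[0,0,-0.085,0,0,0,0.6],[0,0,-0.12,0,0,0,0.6],[0,0,-0.14,0,0,0,0.6]]'
python3 -m crank '[[0.02,-0.004,0,0,0,0,0.6],[0.055,-0.011,0,0,0,0,0.6],[0.095,-0.02,0,0,0,0,0.6],[0.135,-0.028,0,0,0,0,0.6],[0.17,-0.035,0,0,0,0,0.6]]'
python3 -m crank '[[0.04,-0.008,0,0,0,0,0.6],[0.08,-0.016,0,0,0,0,0.6],[0.12,-0.025,0,0,0,0,0.6],[0.15,-0.031,0,0,0,0,0.6],[0.169,-0.035,0,0,0,0,0.6]]'
python3 -m crank '[[0,0,0,0,0,0,0.6],[0,0,0,0,0,0,0.6]]'
python3 - <<'E'
from h import *
print(to_tool([578,332,99]))
E
```

```text
clock: 15.75
eef_pos: [670.5, 0.9, 102.8]
tcp_rot: [-3.137, -0.001, 1.642]
contact_force: [0.4, 0.1, 0.0]
opening: 1.002
grasp_force: 0.0
clock: 16.25
eef_pos: [673.3, -0.3, 107.3]
tcp_rot: [3.139, -0.0, 1.641]
contact_force: [-2.6, 1.8, 8.2]
opening: 0.633
grasp_force: 64.3
clock: 16.45
eef_pos: [673.4, -0.3, 107.4]
tcp_rot: [3.139, -0.0, 1.641]
contact_force: [-2.6, 1.0, 7.5]
opening: 0.633
grasp_force: 64.3
clock: 16.95
eef_pos: [673.6, -0.6, 249.1]
tcp_rot: [3.137, 0.0, 1.641]
contact_force: [-0.1, 1.0, -5.0]
opening: 0.634
grasp_force: 65.3
clock: 17.45
eef_pos: [624.1, 168.8, 244.5]
tcp_rot: [-3.14, -0.0, 1.641]
contact_force: [0.4, 0.5, -4.3]
opening: 0.634
grasp_force: 65.2
clock: 17.95
eef_pos: [577.2, 335.3, 244.5]
tcp_rot: [-3.14, -0.0, 1.643]
contact_force: [0.0, 0.3, -4.1]
opening: 0.635
grasp_force: 65.2
clock: 18.15
eef_pos: [578.7, 332.5, 244.8]
tcp_rot: [-3.141, 0.001, 1.642]
contact_force: [-0.7, 0.0, -3.8]
opening: 0.632
grasp_force: 65.2
[-0.0003 -0.0006  0.1458]
```

```bash
python3 -m crank '[[0,0,0.035,0,0,0,0.6],[0,0,0.075,0,0,0,0.6],[0,0,0.11,0,0,0,0.6],[0,0,0.13,0,0,0,0.6],[0,0,0.137,0,0,0,0.6]]'
python3 -m crank '[[0,0,0.004,0,0,0,0.6],[0,0,0.007,0,0,0,0.6],[0,0,0.009,0,0,0,0.6],[0,0,0.009,0,0,0,0.6]]'
python3 -m crank '[[0,0,0,0,0,0,0.6],[0,0,0,0,0,0,0.2],[0,0,0,0,0,0,0],[0,0,0,0,0,0,0],[0,0,0,0,0,0,0]]'
python3 -m crank '[[0,0,-0.02,0,0,0,0],[0,0,-0.05,0,0,0,0],[0,0,-0.09,0,0,0,0],[0,0,-0.13,0,0,0,0],[0,0,-0.15,0,0,0,0]]'
python3 -m crank '[[-0.034,0.001,0,0,0,0,0],[-0.067,0.002,0,0,0,0,0],[-0.1,0.003,0,0,0,0,0],[-0.134,0.004,0,0,0,0,0],[-0.168,0.004,0,0,0,0,0]]'
python3 -m crank '[[-0.034,0.001,0,0,0,0,0],[-0.067,0.002,0,0,0,0,0],[-0.1,0.003,0,0,0,0,0],[-0.134,0.004,0,0,0,0,0],[-0.168,0.004,0,0,0,0,0]]'
python3 -m crank '[[0,0,0,0,0,0,0],[0,0,0,0,0,0,0]]'
python3 - <<'E'
from h import *
print(to_tool([609,-4,45]))
f=cams.grab_frame("wrist");cv2.imwrite("pics/w3.png",cv2.resize(f["image"][100:300,180:450],None,fx=2.9,fy=2.9,interpolation=2)[:,:,::-1])
E
```

```text
clock: 18.65
eef_pos: [578.1, 330.3, 105.5]
tcp_rot: [-3.138, 0.002, 1.639]
contact_force: [0.4, -0.3, -4.1]
opening: 0.634
grasp_force: 65.0
clock: 19.05
eef_pos: [579.5, 332.9, 100.1]
tcp_rot: [3.14, -0.0, 1.641]
contact_force: [-0.0, 0.4, -3.9]
opening: 0.631
grasp_force: 65.1
clock: 19.55
eef_pos: [579.3, 332.9, 99.7]
tcp_rot: [3.141, -0.0, 1.641]
contact_force: [-0.5, 1.0, 0.2]
opening: 1.0
grasp_force: 0.0
clock: 20.05
eef_pos: [580.3, 333.4, 253.5]
tcp_rot: [3.137, -0.002, 1.641]
contact_force: [0.1, -0.5, -0.3]
opening: 1.001
grasp_force: 0.0
clock: 20.55
eef_pos: [594.9, 164.2, 249.5]
tcp_rot: [3.141, -0.0, 1.641]
contact_force: [0.3, 0.6, -0.6]
opening: 1.0
grasp_force: 0.0
clock: 21.05
eef_pos: [610.6, -3.3, 249.5]
tcp_rot: [3.141, 0.0, 1.641]
contact_force: [0.7, 0.0, -0.1]
opening: 1.001
grasp_force: 0.0
clock: 21.25
eef_pos: [610.5, -2.4, 249.4]
tcp_rot: [3.141, -0.0, 1.639]
contact_force: [0.1, -0.7, -0.6]
opening: 0.999
grasp_force: 0.0
[-0.0015 -0.0017  0.2044]
```

View pics/w3.png

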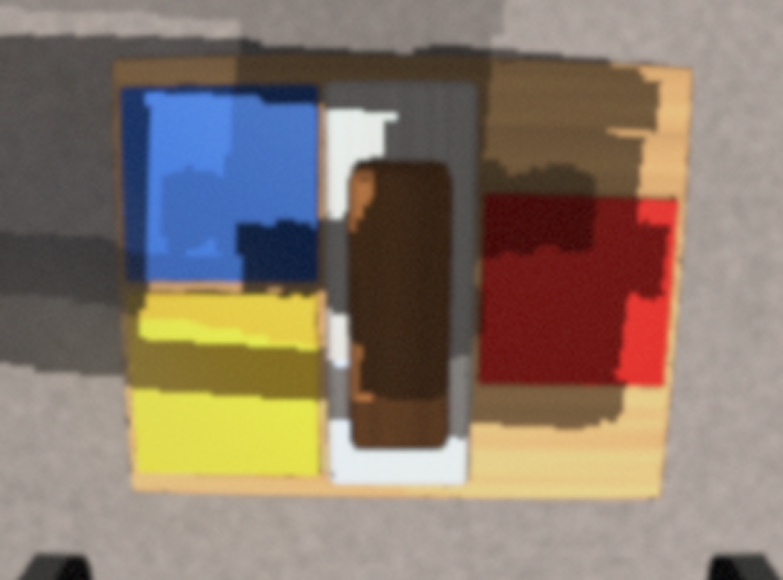

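Run:
```python
from h import *
f=cams.grab_frame("wrist")
Q=dict(base=(24,[(326,82),(476,82),(467,484),(330,484)]),grip=(56,[(350,162),(451,162),(449,447),(350,447)]),
blue=(12,[(121,87),(318,86),(318,283),(126,283)]),yellow=(12,[(128,293),(321,291),(319,475),(135,475)]),red=(12,[(483,196),(676,198),(665,384),(478,384)]))
for n,(z,p) in Q.items():
    w=np.array([fish(f,(u+.5)/2.9-.5+180,(v+.5)/2.9-.5+100,z)[:2] for u,v in p])
    e=(w[0]-w[3]+w[1]-w[2]);print(n,w.mean(0).round(1),"yaxis ang",np.arctan2(-e[0],e[1]).round(3),w.round(0).tolist())
f=cams.grab_frame("top");cv2.imwrite("pics/t2.png",cv2.resize(f["image"][80:320,110:510],None,fx=2,fy=2,interpolation=2)[:,:,::-1])
```

```text
base [611.1  -6. ] yaxis ang 0.064 [[583.0, 61.0], [631.0, 65.0], [640.0, -73.0], [591.0, -77.0]]
grip [611.1  -4.1] yaxis ang 0.066 [[593.0, 39.0], [623.0, 41.0], [630.0, -48.0], [598.0, -50.0]]
blue [547.6  24.1] yaxis ang 0.052 [[512.0, 56.0], [579.0, 60.0], [583.0, -8.0], [516.0, -12.0]]
yellow [551.5 -47.2] yaxis ang 0.034 [[516.0, -15.0], [584.0, -10.0], [587.0, -79.0], [518.0, -84.0]]
red [672.6  -4.5] yaxis ang 0.068 [[637.0, 26.0], [704.0, 31.0], [709.0, -35.0], [641.0, -40.0]]
```

View pics/t2.png

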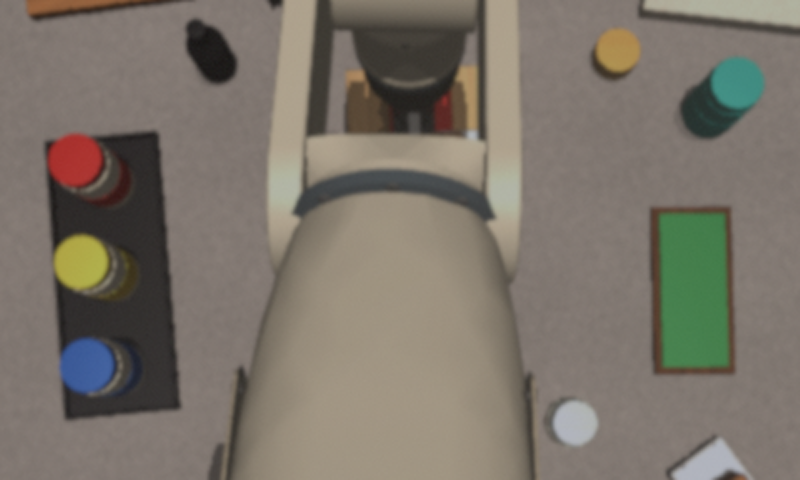

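```bash
python3 -m crank '[[-0.002,0,0.04,0,0,0,0],[-0.002,0,0.085,0,0,0,0],[-0.002,0,0.13,0,0,0,0],[-0.002,0,0.17,0,0,0,0],[-0.002,0,0.19,0,0,0,0]]'
python3 -m crank '[[0,0,0.006,0,0,0,0],[0,0,0.011,0,0,0,0],[0,0,0.011,0,0,0,0]]'
python3 -m crank '[[0,0,0,0,0,0,0.3],[0,0,0,0,0,0,0.5],[0,0,0,0,0,0,0.8],[0,0,0,0,0,0,0.8],[0,0,0,0,0,0,0.8]]' 60
python3 -m crank '[[0,0,0,0,0,0,0.8],[0,0,0,0,0,0,0.8],[0,0,0,0,0,0,0.8]]'
python3 - <<'E'
from h import *
f=cams.grab_frame("top");p=(np.array([(652,208),(730,207),(734,373),(655,374)])+.5)/2-.5+[110,80]
w=px2w(f,p[:,0],p[:,1],8)[:,:2];print(w.round(1).tolist(),w.mean(0)); print(to_tool([472.5,-297,150]))
E
```

```text
clock: 21.9
eef_pos: [608.5, -2.6, 55.7]
tcp_rot: [-3.137, -0.0, 1.642]
contact_force: [1.1, 0.5, -1.2]
opening: 1.002
grasp_force: 0.0
clock: 22.2
eef_pos: [611.3, -3.4, 48.9]
tcp_rot: [3.141, 0.0, 1.641]
contact_force: [0.0, -0.0, 0.4]
opening: 0.997
grasp_force: 0.0
clock: 22.7
eef_pos: [611.0, -4.0, 49.1]
tcp_rot: [3.141, 0.0, 1.641]
contact_force: [-1.9, -0.3, 5.5]
opening: 0.363
grasp_force: 61.2
clock: 23.0
eef_pos: [611.1, -4.0, 49.1]
tcp_rot: [3.141, 0.0, 1.641]
contact_force: [-1.6, 0.2, 6.2]
opening: 0.364
grasp_force: 61.2
[[559.9, -253.3], [562.4, -336.9], [384.5, -340.6], [382.0, -256.9]] [ 472.19650399 -296.94703217]
[-0.2827 -0.1586 -0.101 ]
```

```bash
python3 -m crank '[[0,0,-0.015,0,0,0,0.8],[0,0,-0.04,0,0,0,0.8],[0,0,-0.07,0,0,0,0.8],[0,0,-0.1,0,0,0,0.8],[0,0,-0.11,0,0,0,0.8]]'
python3 -m crank '[[-0.02,-0.011,0,0,0,0,0.8],[-0.045,-0.025,0,0,0,0,0.8],[-0.075,-0.042,0,0,0,0,0.8],[-0.108,-0.06,0,0,0,0,0.8],[-0.142,-0.079,0,0,0,0,0.8]]'
python3 -m crank '[[-0.034,-0.019,0,0,0,0,0.8],[-0.068,-0.038,0,0,0,0,0.8],[-0.1,-0.056,0,0,0,0,0.8],[-0.125,-0.07,0,0,0,0,0.8],[-0.141,-0.079,0,0,0,0,0.8]]'
python3 -m crank '[[0,0,0,0,0,0.06,0.8],[0,0,0,0,0,0.16,0.8],[0,0,0,0,0,0.29,0.8],[0,0,0,0,0,0.42,0.8],[0,0,0,0,0,0.55,0.8]]'
python3 -m crank '[[0,0,0,0,0,0.13,0.8],[0,0,0,0,0,0.26,0.8],[0,0,0,0,0,0.39,0.8],[0,0,0,0,0,0.52,0.8],[0,0,0,0,0,0.65,0.8]]'
python3 -m crank '[[0,0,0,0,0,0.13,0.8],[0,0,0,0,0,0.26,0.8],[0,0,0,0,0,0.36,0.8],[0,0,0,0,0,0.42,0.8],[0,0,0,0,0,0.42,0.8]]'
python3 - <<'E'
from h import *
print(to_tool([472.3,-297,52]))
f=cams.grab_frame("wrist");cv2.imwrite("pics/w4.png",f["image"][:,:,::-1])
E
```

```text
clock: 23.55
eef_pos: [612.1, -3.9, 161.9]
tcp_rot: [3.137, 0.0, 1.641]
contact_force: [0.7, 0.2, -3.0]
opening: 0.359
grasp_force: 60.4
clock: 24.05
eef_pos: [540.6, -151.9, 157.7]
tcp_rot: [-3.141, -0.0, 1.641]
contact_force: [0.6, -1.4, -4.6]
opening: 0.365
grasp_force: 60.3
clock: 24.55
eef_pos: [471.2, -298.8, 157.7]
tcp_rot: [-3.14, -0.0, 1.639]
contact_force: [0.2, 0.4, -4.3]
opening: 0.369
grasp_force: 60.3
clock: 25.05
eef_pos: [472.2, -296.9, 157.6]
tcp_rot: [-3.14, -0.0, 1.085]
contact_force: [-0.6, 0.2, -4.1]
opening: 0.363
grasp_force: 60.1
clock: 25.55
eef_pos: [472.2, -296.9, 157.6]
tcp_rot: [-3.141, 0.001, 0.435]
contact_force: [0.2, -0.1, -4.2]
opening: 0.364
grasp_force: 60.1
clock: 26.05
eef_pos: [472.3, -297.0, 157.7]
tcp_rot: [-3.141, 0.001, 0.02]
contact_force: [0.1, 1.0, -4.6]
opening: 0.362
grasp_force: 60.1
[1.000e-04 1.000e-04 1.057e-01]
```

View pics/w4.png

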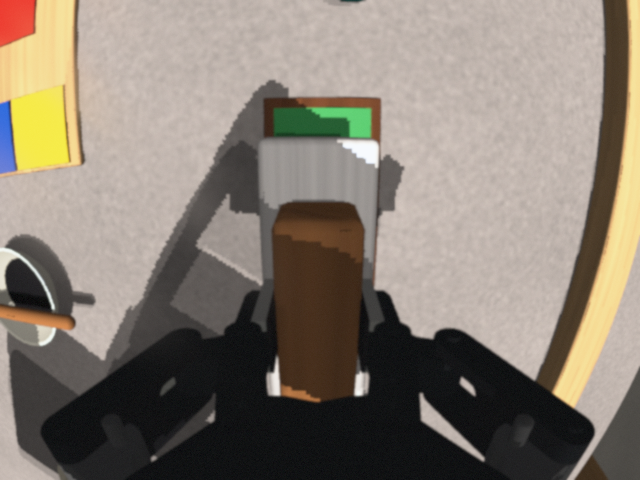

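Run:
```python
from h import *
f=cams.grab_frame("wrist")
print(fish(f,260,140,132.6),fish(f,379,140,132.6)); print([fish(f,u,98,8).round(1) for u in(264,380)])
```

```text
[ 538.31007511 -272.46000879  132.6       ] [ 539.41422581 -320.00427261  132.6       ]
[array([ 561.4, -256.4,    8. ]), array([ 563.5, -340.6,    8. ])]
```

```bash
python3 -m crank '[[0.003,0.001,0.02,0,0,0,0.8],[0.003,0.001,0.045,0,0,0,0.8],[0.003,0.001,0.07,0,0,0,0.8],[0.003,0.001,0.088,0,0,0,0.8],[0.003,0.001,0.098,0,0,0,0.8]]'
python3 -m crank '[[0,0,0.003,0,0,0,0.8],[0,0,0.005,0,0,0,0.8],[0,0,0.007,0,0,0,0.8],[0,0,0.007,0,0,0,0.8]]'
python3 - <<'E'
from h import *
print(to_tool([475.3,-298,52]))
E
```

```text
clock: 26.65
eef_pos: [475.0, -297.7, 58.6]
tcp_rot: [-3.14, 0.002, 0.022]
contact_force: [0.2, -0.1, -2.6]
opening: 0.359
grasp_force: 60.1
clock: 27.05
eef_pos: [476.2, -298.4, 53.8]
tcp_rot: [3.141, -0.001, 0.021]
contact_force: [-0.6, -1.2, -3.6]
opening: 0.362
grasp_force: 60.1
[-0.0009 -0.0004  0.0018]
```

```bash
python3 -m crank '[[0,0,0.002,0,0,0,0.8],[0,0,0.002,0,0,0,0.8],[0,0,0.002,0,0,0,0.5],[0,0,0.002,0,0,0,0.2],[0,0,0.002,0,0,0,0]]'
python3 -m crank '[[0,0,0,0,0,0,0],[0,0,0,0,0,0,0],[0,0,0,0,0,0,0]]'
python3 -m crank '[[0,0,-0.015,0,0,0,0],[0,0,-0.05,0,0,0,0],[0,0,-0.09,0,0,0,0],[0,0,-0.135,0,0,0,0],[0,0,-0.18,0,0,0,0]]'
python3 -m crank '[[0,0,-0.018,0,0,0,0],[0,0,-0.018,0,0,-0.13,0],[0,0,-0.018,0,0,-0.26,0],[0,0,-0.018,0,0,-0.39,0],[0,0,-0.018,0,0,-0.52,0]]'
python3 -m crank '[[0,0,0,0,0,-0.13,0],[0,0,0,0,0,-0.26,0],[0,0,0,0,0,-0.39,0],[0,0,0,0,0,-0.52,0],[0,0,0,0,0,-0.65,0]]'
python3 -m crank '[[0,0,0,0,0,-0.13,0],[0,0,0,0,0,-0.26,0],[0,0,0,0,0,-0.39,0],[0,0,0,0,0,-0.45,0],[0,0,0,0,0,-0.45,0]]'
python3 - <<'E'
from h import *
print(to_tool([579.3,332.9,250]))
f=cams.grab_frame("wrist");cv2.imwrite("pics/w5.png",f["image"][:,:,::-1])
E
```

```text
clock: 27.55
eef_pos: [476.1, -298.3, 51.5]
tcp_rot: [3.141, -0.0, 0.021]
contact_force: [-0.1, 0.5, 0.7]
opening: 0.818
grasp_force: 0.0
clock: 27.85
eef_pos: [475.9, -298.2, 51.3]
tcp_rot: [3.142, 0.0, 0.021]
contact_force: [-0.7, -0.3, 0.9]
opening: 0.999
grasp_force: 0.0
clock: 28.35
eef_pos: [475.5, -297.9, 234.1]
tcp_rot: [3.141, -0.0, 0.021]
contact_force: [0.6, -0.0, 1.0]
opening: 1.003
grasp_force: 0.0
clock: 28.85
eef_pos: [475.7, -298.1, 250.6]
tcp_rot: [3.141, -0.0, 0.546]
contact_force: [0.0, 1.1, 0.8]
opening: 0.999
grasp_force: 0.0
clock: 29.35
eef_pos: [475.7, -298.1, 250.4]
tcp_rot: [3.141, 0.0, 1.196]
contact_force: [-0.4, -0.2, -0.2]
opening: 0.999
grasp_force: 0.0
clock: 29.85
eef_pos: [475.8, -298.1, 250.3]
tcp_rot: [3.141, 0.0, 1.642]
contact_force: [0.3, -0.2, 1.1]
opening: 0.998
grasp_force: 0.0
[6.221e-01 1.479e-01 1.000e-04]
```

View pics/w5.png

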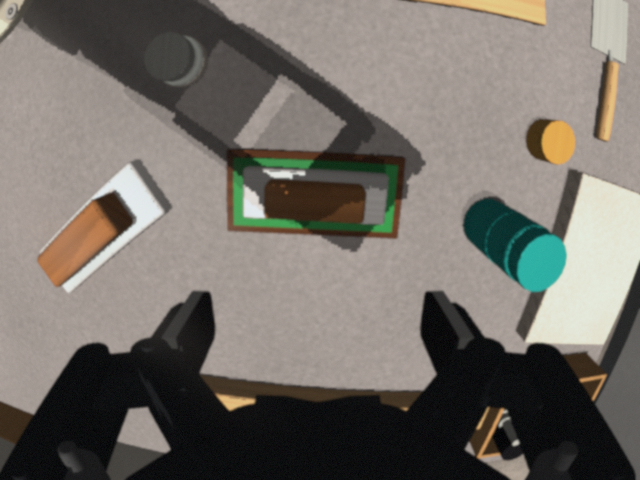

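```bash
python3 -m crank '[[0.041,0.01,0,0,0,0,0],[0.083,0.02,0,0,0,0,0],[0.124,0.03,0,0,0,0,0],[0.166,0.039,0,0,0,0,0],[0.207,0.049,0,0,0,0,0]]'
python3 -m crank '[[0.041,0.01,0,0,0,0,0],[0.083,0.02,0,0,0,0,0],[0.124,0.03,0,0,0,0,0],[0.166,0.039,0,0,0,0,0],[0.207,0.049,0,0,0,0,0]]'
python3 -m crank '[[0.041,0.01,0,0,0,0,0],[0.083,0.02,0,0,0,0,0],[0.124,0.03,0,0,0,0,0],[0.166,0.039,0,0,0,0,0],[0.208,0.05,0,0,0,0,0]]'
python3 -m crank '[[0,0,0,0,0,0,0],[0,0,0,0,0,0,0]]'
python3 - <<'E'
from h import *
print(to_tool([579.4,332.9,99]),r.sense()["tcp_rot"])
f=cams.grab_frame("wrist");cv2.imwrite("pics/w6.png",f["image"][:,:,::-1])
E
```

```text
clock: 30.4
eef_pos: [510.2, -86.6, 249.9]
tcp_rot: [3.141, 0.0, 1.638]
contact_force: [-0.0, 0.4, 0.4]
opening: 0.999
grasp_force: 0.0
clock: 30.9
eef_pos: [544.6, 123.5, 249.9]
tcp_rot: [3.141, -0.0, 1.639]
contact_force: [0.4, -0.5, 0.0]
opening: 1.002
grasp_force: 0.0
clock: 31.4
eef_pos: [579.8, 334.4, 249.9]
tcp_rot: [3.141, -0.0, 1.639]
contact_force: [0.0, -0.1, -0.9]
opening: 0.997
grasp_force: 0.0
clock: 31.6
eef_pos: [579.6, 333.2, 249.2]
tcp_rot: [-3.141, 0.001, 1.641]
contact_force: [-0.8, -1.8, -0.1]
opening: 1.002
grasp_force: 0.0
[-2.000e-04 -1.000e-04  1.502e-01] [-3.14108791e+00  5.69622163e-04  1.64105985e+00]
```

View pics/w6.png

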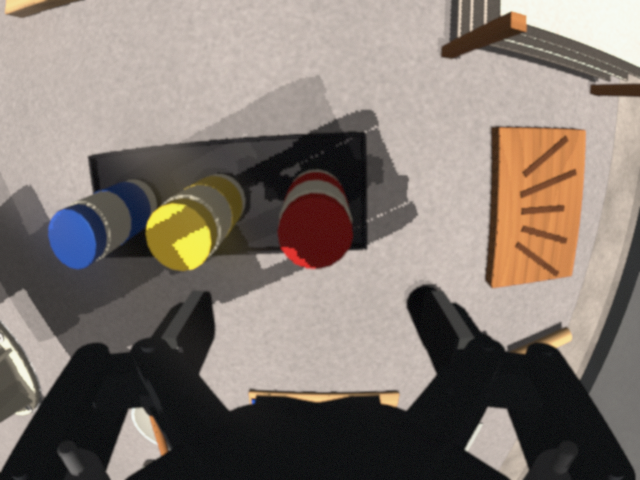

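```bash
python3 -m crank '[[0,0,0.035,0,0,0,0],[0,0,0.075,0,0,0,0],[0,0,0.115,0,0,0,0],[0,0,0.14,0,0,0,0],[0,0,0.15,0,0,0,0]]'
python3 -m crank '[[0,0,0,0,0,0,0.6],[0,0,0,0,0,0,0.6],[0,0,0,0,0,0,0.6],[0,0,0,0,0,0,0.6],[0,0,0,0,0,0,0.6]]' 60
python3 -m crank '[[0,0,0,0,0,0,0.6],[0,0,0,0,0,0,0.6]]'
python3 -m crank '[[0,0,-0.02,0,0,0,0.6],[0,0,-0.05,0,0,0,0.6],[0,0,-0.09,0,0,0,0.6],[0,0,-0.13,0,0,0,0.6],[0,0,-0.15,0,0,0,0.6]]'
python3 -m crank '[[-0.02,0.004,0,0,0,0,0.6],[-0.055,0.011,0,0,0,0,0.6],[-0.095,0.02,0,0,0,0,0.6],[-0.135,0.028,0,0,0,0,0.6],[-0.17,0.035,0,0,0,0,0.6]]'
python3 -m crank '[[-0.04,0.008,0,0,0,0,0.6],[-0.08,0.016,0,0,0,0,0.6],[-0.12,0.025,0,0,0,0,0.6],[-0.15,0.031,0,0,0,0,0.6],[-0.169,0.035,0,0,0,0,0.6]]'
python3 -m crank '[[0,0,0,0,0,0,0.6],[0,0,0,0,0,0,0.6]]'
python3 - <<'E'
from h import *
print(to_tool([673.2,-0.5,108]))
E
```

```text
clock: 32.15
eef_pos: [578.5, 330.1, 96.8]
tcp_rot: [-3.138, 0.002, 1.639]
contact_force: [0.1, -0.2, 0.2]
opening: 1.0
grasp_force: 0.0
clock: 32.65
eef_pos: [580.6, 333.0, 101.5]
tcp_rot: [3.14, -0.001, 1.641]
contact_force: [-3.5, -2.0, 7.6]
opening: 0.635
grasp_force: 63.8
clock: 32.85
eef_pos: [580.6, 333.0, 101.5]
tcp_rot: [3.14, -0.001, 1.641]
contact_force: [-3.6, -1.3, 7.3]
opening: 0.633
grasp_force: 63.8
clock: 33.35
eef_pos: [581.3, 333.3, 254.1]
tcp_rot: [3.136, -0.002, 1.641]
contact_force: [1.1, 0.1, -3.6]
opening: 0.635
grasp_force: 65.4
clock: 33.85
eef_pos: [626.6, 162.7, 248.6]
tcp_rot: [-3.141, 0.001, 1.64]
contact_force: [0.4, 0.6, -4.1]
opening: 0.637
grasp_force: 65.3
clock: 34.35
eef_pos: [673.3, -3.8, 248.6]
tcp_rot: [-3.141, 0.001, 1.639]
contact_force: [-0.3, 0.9, -4.3]
opening: 0.634
grasp_force: 65.3
clock: 34.55
eef_pos: [673.1, -0.7, 248.8]
tcp_rot: [-3.141, -0.001, 1.64]
contact_force: [0.0, -0.2, -4.8]
opening: 0.634
grasp_force: 65.3
[1.000e-04 3.000e-04 1.408e-01]
```

```bash
python3 -m crank '[[0,0,0.035,0,0,0,0.6],[0,0,0.075,0,0,0,0.6],[0,0,0.11,0,0,0,0.6],[0,0,0.125,0,0,0,0.6],[0,0,0.132,0,0,0,0.6]]'
python3 -m crank '[[0,0,0.003,0,0,0,0.6],[0,0,0.005,0,0,0,0.6],[0,0,0.007,0,0,0,0.6],[0,0,0.008,0,0,0,0.6],[0,0,0.008,0,0,0,0.6]]'
python3 -m crank '[[0,0,0,0,0,0,0.6],[0,0,0,0,0,0,0.2],[0,0,0,0,0,0,0],[0,0,0,0,0,0,0],[0,0,0,0,0,0,0]]'
python3 -m crank '[[0,0,-0.02,0,0,0,0],[0,0,-0.05,0,0,0,0],[0,0,-0.09,0,0,0,0],[0,0,-0.13,0,0,0,0],[0,0,-0.142,0,0,0,0]]'
python3 -m crank '[[0.034,-0.017,0,0,0,0,0],[0.067,-0.034,0,0,0,0,0],[0.1,-0.051,0,0,0,0,0],[0.134,-0.068,0,0,0,0,0],[0.168,-0.086,0,0,0,0,0]]'
python3 -m crank '[[0.034,-0.017,0,0,0,0,0],[0.067,-0.034,0,0,0,0,0],[0.1,-0.051,0,0,0,0,0],[0.134,-0.068,0,0,0,0,0],[0.168,-0.086,0,0,0,0,0]]'
python3 -m crank '[[0,0,0,0,0,0,0],[0,0,0,0,0,0,0]]'
python3 - <<'E'
from h import *
print(to_tool([478.8,321.8,99]),r.sense()["tcp_rot"])
E
```

```text
clock: 35.05
eef_pos: [672.6, 0.5, 115.8]
tcp_rot: [-3.139, -0.0, 1.642]
contact_force: [0.1, 0.6, -3.6]
opening: 0.631
grasp_force: 65.2
clock: 35.55
eef_pos: [673.8, -0.7, 109.9]
tcp_rot: [3.141, 0.0, 1.641]
contact_force: [0.5, -0.4, -4.4]
opening: 0.63
grasp_force: 65.2
clock: 36.05
eef_pos: [673.8, -0.7, 109.6]
tcp_rot: [3.141, 0.0, 1.641]
contact_force: [-0.7, -0.1, -0.3]
opening: 1.004
grasp_force: 0.0
clock: 36.55
eef_pos: [675.6, -0.6, 256.5]
tcp_rot: [3.135, 0.0, 1.641]
contact_force: [0.7, 0.2, 0.9]
opening: 1.003
grasp_force: 0.0
clock: 37.05
eef_pos: [574.9, 162.0, 250.8]
tcp_rot: [-3.141, 0.0, 1.641]
contact_force: [1.0, 0.2, 0.5]
opening: 0.998
grasp_force: 0.0
clock: 37.55
eef_pos: [477.4, 323.6, 250.9]
tcp_rot: [-3.141, 0.0, 1.641]
contact_force: [1.1, 0.4, 0.1]
opening: 0.999
grasp_force: 0.0
clock: 37.75
eef_pos: [478.0, 322.9, 250.9]
tcp_rot: [-3.141, 0.001, 1.643]
contact_force: [0.8, -1.3, -0.1]
opening: 1.0
grasp_force: 0.0
[-0.001   0.0008  0.1519] [-3.14134778e+00  5.42096006e-04  1.64283814e+00]
```

```bash
python3 -m crank '[[-0.001,0.001,0.035,0,0,0,0],[-0.001,0.001,0.075,0,0,0,0],[-0.001,0.001,0.115,0,0,0,0],[-0.001,0.001,0.14,0,0,0,0],[-0.001,0.001,0.152,0,0,0,0]]'
python3 -m crank '[[0,0,0,0,0,0,0.6],[0,0,0,0,0,0,0.6],[0,0,0,0,0,0,0.6],[0,0,0,0,0,0,0.6],[0,0,0,0,0,0,0.6]]' 60
python3 -m crank '[[0,0,0,0,0,0,0.6],[0,0,0,0,0,0,0.6]]'
python3 -m crank '[[0,0,-0.02,0,0,0,0.6],[0,0,-0.05,0,0,0,0.6],[0,0,-0.09,0,0,0,0.6],[0,0,-0.13,0,0,0,0.6],[0,0,-0.15,0,0,0,0.6]]'
python3 -m crank '[[-0.02,0.002,0,0,0,0,0.6],[-0.055,0.007,0,0,0,0,0.6],[-0.095,0.012,0,0,0,0,0.6],[-0.14,0.017,0,0,0,0,0.6],[-0.18,0.023,0,0,0,0,0.6]]'
python3 -m crank '[[-0.045,0.006,0,0,0,0,0.6],[-0.09,0.011,0,0,0,0,0.6],[-0.13,0.016,0,0,0,0,0.6],[-0.168,0.021,0,0,0,0,0.6],[-0.19,0.024,0,0,0,0,0.6]]'
python3 -m crank '[[0,0,0,0,0,0,0.6],[0,0,0,0,0,0,0.6]]'
python3 - <<'E'
from h import *
print(to_tool([552,-44.1,109.5]))
E
```

```text
clock: 38.25
eef_pos: [479.0, 319.5, 96.6]
tcp_rot: [-3.138, 0.002, 1.639]
contact_force: [-0.3, -0.3, 0.7]
opening: 0.999
grasp_force: 0.0
clock: 38.75
eef_pos: [480.2, 322.0, 100.9]
tcp_rot: [3.14, -0.001, 1.641]
contact_force: [-1.9, -0.4, 7.0]
opening: 0.633
grasp_force: 64.1
clock: 38.95
eef_pos: [480.2, 322.0, 100.9]
tcp_rot: [3.14, -0.001, 1.641]
contact_force: [-3.0, -1.6, 7.3]
opening: 0.636
grasp_force: 64.1
clock: 39.45
eef_pos: [480.7, 322.4, 253.5]
tcp_rot: [3.137, -0.003, 1.641]
contact_force: [0.1, 1.3, -3.2]
opening: 0.634
grasp_force: 65.2
clock: 39.95
eef_pos: [515.0, 141.9, 249.7]
tcp_rot: [3.141, 0.0, 1.641]
contact_force: [0.9, -0.4, -4.0]
opening: 0.634
grasp_force: 65.1
clock: 40.45
eef_pos: [552.6, -47.0, 249.8]
tcp_rot: [3.14, 0.001, 1.639]
contact_force: [-0.1, 0.8, -3.4]
opening: 0.633
grasp_force: 65.1
clock: 40.65
eef_pos: [552.2, -44.5, 249.5]
tcp_rot: [3.141, -0.0, 1.639]
contact_force: [-1.8, -0.3, -3.6]
opening: 0.634
grasp_force: 65.1
[ 0.0003 -0.0002  0.14  ]
```

```bash
python3 -m crank '[[0,0,0.035,0,0,0,0.6],[0,0,0.075,0,0,0,0.6],[0,0,0.11,0,0,0,0.6],[0,0,0.126,0,0,0,0.6],[0,0,0.133,0,0,0,0.6]]'
python3 -m crank '[[0,0,0.003,0,0,0,0.6],[0,0,0.005,0,0,0,0.6],[0,0,0.007,0,0,0,0.6],[0,0,0.008,0,0,0,0.6],[0,0,0.008,0,0,0,0.6]]'
python3 -m crank '[[0,0,0,0,0,0,0.6],[0,0,0,0,0,0,0.2],[0,0,0,0,0,0,0],[0,0,0,0,0,0,0],[0,0,0,0,0,0,0]]'
python3 -m crank '[[0,0,-0.02,0,0,0,0],[0,0,-0.05,0,0,0,0],[0,0,-0.09,0,0,0,0],[0,0,-0.13,0,0,0,0],[0,0,-0.142,0,0,0,0]]'
python3 -m crank '[[0.037,-0.015,0,0,0,0,0],[0.073,-0.029,0,0,0,0,0],[0.11,-0.044,0,0,0,0,0],[0.147,-0.059,0,0,0,0,0],[0.183,-0.074,0,0,0,0,0]]'
python3 -m crank '[[0.037,-0.015,0,0,0,0,0],[0.073,-0.029,0,0,0,0,0],[0.11,-0.044,0,0,0,0,0],[0.147,-0.059,0,0,0,0,0],[0.183,-0.074,0,0,0,0,0]]'
python3 -m crank '[[0,0,0,0,0,0,0],[0,0,0,0,0,0,0]]'
python3 - <<'E'
from h import *
print(to_tool([379.1,310.8,99]),r.sense()["tcp_rot"])
E
```

```text
clock: 41.15
eef_pos: [551.0, -42.9, 114.6]
tcp_rot: [-3.139, -0.001, 1.642]
contact_force: [0.3, -0.7, -3.8]
opening: 0.632
grasp_force: 65.0
clock: 41.65
eef_pos: [552.8, -44.3, 109.0]
tcp_rot: [3.14, 0.0, 1.641]
contact_force: [0.3, 0.2, -1.4]
opening: 0.634
grasp_force: 65.2
clock: 42.15
eef_pos: [552.3, -44.2, 108.4]
tcp_rot: [3.141, 0.0, 1.641]
contact_force: [0.5, -0.4, 0.4]
opening: 0.998
grasp_force: 0.0
clock: 42.65
eef_pos: [554.2, -44.4, 254.7]
tcp_rot: [3.135, 0.001, 1.641]
contact_force: [0.7, -0.6, -0.3]
opening: 1.0
grasp_force: 0.0
clock: 43.15
eef_pos: [464.5, 134.3, 249.8]
tcp_rot: [-3.141, 0.0, 1.64]
contact_force: [-0.1, 0.6, -0.3]
opening: 1.003
grasp_force: 0.0
clock: 43.65
eef_pos: [377.9, 311.8, 249.9]
tcp_rot: [-3.141, 0.0, 1.641]
contact_force: [0.9, 1.0, 0.1]
opening: 0.998
grasp_force: 0.0
clock: 43.85
eef_pos: [378.4, 310.8, 249.7]
tcp_rot: [-3.141, 0.001, 1.643]
contact_force: [0.1, 0.4, -0.2]
opening: 0.999
grasp_force: 0.0
[1.000e-04 8.000e-04 1.507e-01] [-3.14094467e+00  8.66291735e-04  1.64311822e+00]
```

Blue to (548, 26.8): tool shift about (-0.295, +0.149).

```bash
python3 -m crank '[[0,0.001,0.035,0,0,0,0],[0,0.001,0.075,0,0,0,0],[0,0.001,0.115,0,0,0,0],[0,0.001,0.14,0,0,0,0],[0,0.001,0.151,0,0,0,0]]'
python3 -m crank '[[0,0,0,0,0,0,0.6],[0,0,0,0,0,0,0.6],[0,0,0,0,0,0,0.6],[0,0,0,0,0,0,0.6],[0,0,0,0,0,0,0.6]]' 60
python3 -m crank '[[0,0,0,0,0,0,0.6],[0,0,0,0,0,0,0.6]]'
python3 -m crank '[[0,0,-0.02,0,0,0,0.6],[0,0,-0.05,0,0,0,0.6],[0,0,-0.09,0,0,0,0.6],[0,0,-0.13,0,0,0,0.6],[0,0,-0.15,0,0,0,0.6]]'
python3 -m crank '[[-0.02,0.01,0,0,0,0,0.6],[-0.05,0.025,0,0,0,0,0.6],[-0.08,0.04,0,0,0,0,0.6],[-0.115,0.058,0,0,0,0,0.6],[-0.148,0.075,0,0,0,0,0.6]]'
python3 -m crank '[[-0.033,0.017,0,0,0,0,0.6],[-0.068,0.034,0,0,0,0,0.6],[-0.1,0.05,0,0,0,0,0.6],[-0.13,0.065,0,0,0,0,0.6],[-0.147,0.074,0,0,0,0,0.6]]'
python3 -m crank '[[0,0,0,0,0,0,0.6],[0,0,0,0,0,0,0.6]]'
python3 - <<'E'
from h import *
print(to_tool([548.1,26.8,109]))
E
```

```text
clock: 44.35
eef_pos: [379.3, 308.4, 96.9]
tcp_rot: [-3.138, 0.003, 1.639]
contact_force: [-0.2, -0.9, 0.0]
opening: 0.999
grasp_force: 0.0
clock: 44.85
eef_pos: [380.6, 311.0, 100.8]
tcp_rot: [3.14, -0.001, 1.641]
contact_force: [-2.8, -2.5, 7.8]
opening: 0.639
grasp_force: 63.4
clock: 45.05
eef_pos: [380.5, 311.0, 100.8]
tcp_rot: [3.14, -0.001, 1.641]
contact_force: [-1.9, -1.4, 6.9]
opening: 0.635
grasp_force: 63.4
clock: 45.55
eef_pos: [381.1, 311.4, 253.4]
tcp_rot: [3.137, -0.003, 1.641]
contact_force: [-0.2, 0.5, -4.7]
opening: 0.636
grasp_force: 65.7
clock: 46.05
eef_pos: [465.8, 166.8, 250.0]
tcp_rot: [3.14, -0.0, 1.641]
contact_force: [-0.1, 1.3, -5.2]
opening: 0.629
grasp_force: 65.7
clock: 46.55
eef_pos: [550.4, 24.4, 249.9]
tcp_rot: [3.14, 0.001, 1.64]
contact_force: [-0.3, 1.4, -5.4]
opening: 0.638
grasp_force: 65.7
clock: 46.75
eef_pos: [549.0, 26.6, 249.5]
tcp_rot: [-3.142, -0.0, 1.64]
contact_force: [-0.3, 0.4, -4.8]
opening: 0.637
grasp_force: 65.7
[ 0.0003 -0.0009  0.1405]
```

```bash
python3 -m crank '[[0,-0.001,0.035,0,0,0,0.6],[0,-0.001,0.075,0,0,0,0.6],[0,-0.001,0.11,0,0,0,0.6],[0,-0.001,0.126,0,0,0,0.6],[0,-0.001,0.133,0,0,0,0.6]]'
python3 -m crank '[[0,0,0.003,0,0,0,0.6],[0,0,0.005,0,0,0,0.6],[0,0,0.007,0,0,0,0.6],[0,0,0.008,0,0,0,0.6],[0,0,0.008,0,0,0,0.6]]'
python3 -m crank '[[0,0,0,0,0,0,0.6],[0,0,0,0,0,0,0.2],[0,0,0,0,0,0,0],[0,0,0,0,0,0,0],[0,0,0,0,0,0,0]]'
python3 -m crank '[[0,0,-0.02,0,0,0,0],[0,0,-0.05,0,0,0,0],[0,0,-0.09,0,0,0,0],[0,0,-0.13,0,0,0,0],[0,0,-0.142,0,0,0,0]]'
python3 -m crank '[[0.037,0,0,0,0,0,0],[0.073,0,0,0,0,0,0],[0.11,0,0,0,0,0,0],[0.147,0,0,0,0,0,0],[0.183,0,0,0,0,0,0]]'
python3 -m crank '[[0.037,0,0,0,0,0,0],[0.073,0,0,0,0,0,0],[0.1,0,0,0,0,0,0],[0.1,0,0,0,0,0,0]]'
python3 - <<'E'
from h import *
f=cams.grab_frame("top");cv2.imwrite("pics/t3.png",cv2.resize(f["image"][80:320,110:510],None,fx=2,fy=2,interpolation=2)[:,:,::-1])
E
```

```text
clock: 47.25
eef_pos: [546.6, 27.6, 114.7]
tcp_rot: [-3.138, -0.0, 1.642]
contact_force: [-1.1, -0.0, -4.5]
opening: 0.638
grasp_force: 65.6
clock: 47.75
eef_pos: [548.8, 26.7, 109.0]
tcp_rot: [3.14, 0.0, 1.641]
contact_force: [0.1, 0.4, -2.2]
opening: 0.637
grasp_force: 65.8
clock: 48.25
eef_pos: [548.4, 26.7, 108.4]
tcp_rot: [3.141, 0.0, 1.641]
contact_force: [-0.7, -1.2, -0.4]
opening: 0.999
grasp_force: 0.0
clock: 48.75
eef_pos: [550.3, 26.8, 254.7]
tcp_rot: [3.135, 0.0, 1.641]
contact_force: [1.0, 0.3, 0.1]
opening: 1.002
grasp_force: 0.0
clock: 49.25
eef_pos: [535.0, 210.6, 249.7]
tcp_rot: [-3.141, 0.0, 1.641]
contact_force: [0.1, 0.4, 0.8]
opening: 0.998
grasp_force: 0.0
clock: 49.65
eef_pos: [527.9, 312.0, 249.5]
tcp_rot: [-3.141, -0.001, 1.644]
contact_force: [0.9, -0.8, 0.1]
opening: 1.002
grasp_force: 0.0
```

View pics/t3.png

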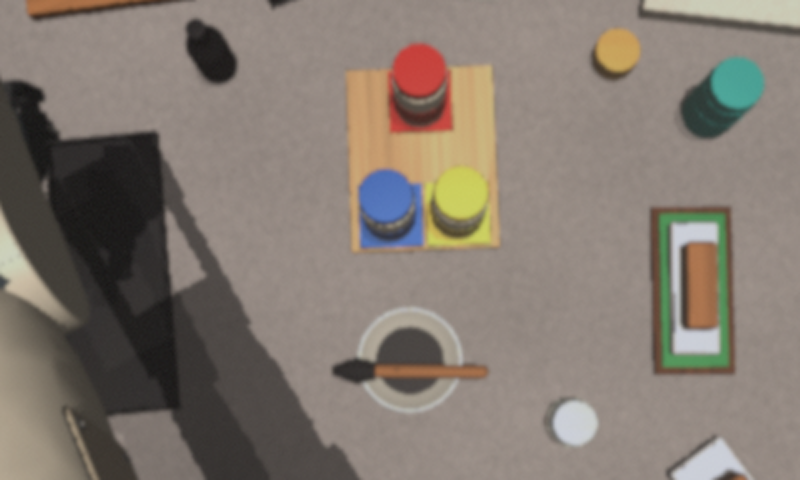

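```bash
python3 -c "
from rig import sign_off
print(sign_off())"
```

```text
the job is handed in; nothing more can be done
None
```

I handed the job in at about 50 s on the robot's clock: the last top picture shows all three jars upright on their own coasters and the presser centred lengthwise on its rest. The bowl looks undisturbed, but I compared it only by eye; the hand-in gave no verdict.

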